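# Put the tablet styluses on the charging pad

## Task

Lay the two kids' styluses, the green and the yellow, flat on the charging pad, one along the middle of each pale lane, both with the black tip at the pad's blue-striped end. Set them down without dropping them, leave the gate shut, and do not disturb the other things on the shelf.

Things in the scene. Friction and masses are not known exactly. Their poses are not given: they have to be found in the camera images.
- green_center (a point): centre of the green stylus (mid-length, mid-height): a chunky kids' stylus 140 mm long, 40 g, with a square green barrel 20 x 20 mm, white tail cap and black cone tip. x runs along it to the black tip; z is up at the start. The barrel runs from 70 mm behind this point to 35 mm ahead, then the cone. It starts lying on the shelf (z = 0), this point 10 mm up.
- green_tip (a point): the black tip end of the green stylus, on its axis, 70 mm ahead of its centre
- green_tail (a point): the white tail end of the green stylus, on its axis, 70 mm behind its centre
- green: the green stylus itself; origin on its underside, 10 mm below its centre
- yellow_center (a point): centre of the yellow stylus (mid-length, mid-height): a chunky kids' stylus 140 mm long, 40 g, with a square yellow barrel 20 x 20 mm, white tail cap and black cone tip. x runs along it to the black tip; z is up at the start. The barrel runs from 70 mm behind this point to 35 mm ahead, then the cone. It starts lying on the shelf (z = 0), this point 10 mm up.
- yellow_tip (a point): the black tip end of the yellow stylus, on its axis, 70 mm ahead of its centre
- yellow_tail (a point): the white tail end of the yellow stylus, on its axis, 70 mm behind its centre
- yellow: the yellow stylus itself; origin on its underside, 10 mm below its centre
- pad_top (a point): centre of the top of the charging pad, a fixed, rimless dark slab 200 x 150 x 8 mm. x runs along its length to the end with the blue stripe (at x = +90 mm); z is up. Two flat pale lanes 52 mm wide run along x, middle lines at y = +42 and -42 mm, from x = -92 to +80 mm (middle x = -6 mm). A stylus lying on the pad has its axis 10 mm above this point.
- gate (a joint): white picket gate 410 mm wide, 72 mm high, across the shelf's front at x = 345 mm, with pine panels 70 mm high on either side: 0 is shut (as at the start), growing as it swings towards the robot, rad. Pine sides 110 mm high stand at y = +-460 mm and a back rail 90 mm high at x = 910 mm: reach in from above.
- tablet: bystander: purple kids' tablet lying flat, 130 x 190 x 18 mm; origin at the centre of its underside
- mug: bystander: blue ceramic mug, 80 mm across, 90 mm high, handle towards its +y; origin at the centre of its underside; z up
- stand: bystander: walnut phone stand, about 85 x 75 x 92 mm; origin at the centre of its underside
- key: bystander: chrome bike key lying flat, 56 x 24 x 6 mm; origin at about the centre of its underside
Mind the look-alikes: they are no part of the job. There is more than one size of the yellow; the job needs the middle-sized.

How it is judged (in metres and radians):
At the end, for the whole second after the job is handed in: Both styluses lie flat and still on the pad (axis 4 to 16 mm above its top at both ends), one in each lane, either way: tip and tail within 18 mm sideways of the lane's middle line, tip towards the blue stripe, centred along the lane within 25 mm. Nothing else disturbed (((y of green_tip in the frame of pad_top between 0.024 and 0.06 m and z of green_tip in the frame of pad_top between 0.004 and 0.016 m and y of green_tail in the frame of pad_top between 0.024 and 0.06 m and z of green_tail in the frame of pad_top between 0.004 and 0.016 m and x of green_tip in the frame of pad_top between 0.039 and 0.089 m and y of yellow_tip in the frame of pad_top between -0.06 and -0.024 m and z of yellow_tip in the frame of pad_top between 0.004 and 0.016 m and y of yellow_tail in the frame of pad_top between -0.06 and -0.024 m and z of yellow_tail in the frame of pad_top between 0.004 and 0.016 m and x of yellow_tip in the frame of pad_top between 0.039 and 0.089 m) or (y of green_tip in the frame of pad_top between -0.06 and -0.024 m and z of green_tip in the frame of pad_top between 0.004 and 0.016 m and y of green_tail in the frame of pad_top between -0.06 and -0.024 m and z of green_tail in the frame of pad_top between 0.004 and 0.016 m and x of green_tip in the frame of pad_top between 0.039 and 0.089 m and y of yellow_tip in the frame of pad_top between 0.024 and 0.06 m and z of yellow_tip in the frame of pad_top between 0.004 and 0.016 m and y of yellow_tail in the frame of pad_top between 0.024 and 0.06 m and z of yellow_tail in the frame of pad_top between 0.004 and 0.016 m and x of yellow_tip in the frame of pad_top between 0.039 and 0.089 m)) and linear speed of each of green, yellow below 0.02 m/s and angular speed of each of green, yellow below 0.2 rad/s); the robot touches nothing.
It fails at once if the tablet, mug, phone stand or bike key is shifted by more than 30 mm (distance of any of tablet, mug, stand, key from where it was at the start of the episode above 0.03 m).
It fails at once if the mug is tipped (angle between mug's own z axis and vertical above 0.4 rad).
It fails at once if the gate is knocked open (over 0.12 rad) (value of joint gate above 0.12 rad).
It fails at once if the green stylus is dropped or thrown (over 0.8 m/s while no finger touches it) (linear speed of green above 0.8 m/s and contact force between green and the fingers below 0.02 N).
It fails at once if the yellow stylus is dropped or thrown (over 0.8 m/s while no finger touches it) (linear speed of yellow above 0.8 m/s and contact force between yellow and the fingers below 0.02 N).
It also fails if it takes over 64 s, if anything falls off the work surface, if the arm or the gripper's body presses on something with over 40 N, if the wrist force passes 120 N, or if a joint passes its speed limit or range.

## Robot

A 6-joint arm with a two-finger parallel gripper is mounted at the origin on the work surface. World frame = base frame: x ahead of the robot, y to its left, z up, the work surface at z = 0. Lengths are in mm, angles in rad, forces in N, time in s.
With the tool pointing down it reaches from about 325 to 875 mm from the base axis. Payload 4.4 kg.
Tool frame: the origin (TCP) lies on the centre line of the jaws, within the pads' length; the fingertips stand ahead of it and the grasp point (between the pads) lies 6 mm ahead of it (ctrl.tcp_to_tips is the z of the fingertips in the tool frame, in mm); z points along the fingers, y is the direction in which the jaws open and shut (so a half turn about z gives the same grasp; the last joint's range is limited). The gripper opens to 85 mm and grips with 20 to 120 N. Pads are 22 mm wide; open, the fingers measure 114 mm over their backs; the gripper's body (76 mm by 85 mm) begins 54 mm behind the grasp point. The pads swing forward as they close: fully open they stand 13 mm farther back than shut.
Start: joints at [1.194, 0.207, 1.542, -0, 1.393, -0.15], TCP at [128.744, 560.404, 256.282] pointing down, gripper open.
Joint ranges: [-2.73, 2.73], [-0.86, 2.22], [0.23, 2.46], [-1.11, 4.25], [0.08, 2.63], [-2.82, 2.82]. Speed limits (rad/s): [2.79, 2.79, 3.14, 3.14, 3.14, 3.14].

## Interface

Orientations are given as a 3x3 rotation matrix whose columns are the frame's x, y, z axes.
In Python, from plant import ctrl, sensors, optics gives the robot as it stands. Calls block until the motion is done:
- ctrl.move_ptp(position, orientation): joint-space move of the TCP to a pose.
- ctrl.move_l(position, rot=None, vel=150, threshold=None): straight line of the TCP; rot=None keeps the orientation; vel is the mean speed in mm/s. With threshold (N) it stops when the force on the tool has changed by that much, and returns True; else False.
- ctrl.set_joints(angles): joint-space move.
- ctrl.gripper_to(opening, force=None): finger opening in mm; force is the grip in N (None keeps the last); returns when the fingers have stopped.
- ctrl.hold(seconds).
- ctrl.solve_ik(position, orientation): joint angles nearest the present ones, or None.
- sensors.read_state(): the state.
- optics.grab_frame(name): name is "scene" or "side" or "wrist"; returns (picture, depth): 384x512x3 uint8, red, green, blue; 384x512 float32, mm along the optical axis (not along the pixel's ray), 0 where there is no reading.
- optics.camera_params(name): a dict with "mtx" (3x3 intrinsics, pixels), "R" (3x3) and "t" (3): a world point X has camera coordinates R X + t; the wrist camera has in their place "T_tool_cam" (4x4, takes a point from camera to tool coordinates, whose origin is the TCP and whose axes are the flange's). Camera axes: x right, y down, z forward; pixel columns grow to the right and rows downward; lengths in mm; the calibration is good to about 2 mm. A picture is of the moment at which its call begins: read the wrist's pose just before it. camera_params takes no time and is no camera call.
A pose or a line that the arm cannot do raises ctrl.MotionError and nothing moves.
- ctrl.finish_job(): hands the job in, once; it reports no verdict.
The state is a dict: "t": time; "q": joint angles; "qvel": joint speeds; "tau": joint torques, N m; "eef_pos": TCP position; "eef_rot": TCP orientation; "force": force on the tool from outside, world axes, zero at the start; "wrist_torque": the same for the moment, N m; "grip_width": finger opening in mm.
Only numpy, scipy, OpenCV 4.12 (cv2) and the standard library are available. Lean on these libraries where they do the work, as an engineer would, in place of code of your own. Each camera call takes 0.05 s, during which the arm holds its last target. There are 200 camera calls.

## Working session

There is one attempt and no reset: what is moved stays moved. The work goes in short steps, each a Python script; the robot and the scene stay as the last script left them, time stands still between calls to the robot, and variables do not carry over. Pictures are saved under pics/ and viewed, about 8 in all and at most 12, crops included, and the job is handed in when it is done.

```bash
mkdir -p pics; ls; python3 - <<'E'
from plant import ctrl,sensors,optics
import cv2,numpy as np
for n in("scene","side"):
    p,d=optics.grab_frame(n); np.savez(n+"0.npz",p=p,d=d)
    cv2.imwrite(f"pics/{n}0.png",cv2.resize(p[...,::-1],(768,576),interpolation=cv2.INTER_CUBIC))
    c=optics.camera_params(n); print(n,c["mtx"].tolist(),np.round(-c["R"].T@c["t"]),np.round(c["R"][2],2))
print(ctrl.tcp_to_tips, sensors.read_state()["t"])
E
```

```text
pics
scene [[466.0300240243392, 0.0, 253.78233042740948], [0.0, 466.0300240243392, 191.1417609773593], [0.0, 0.0, 1.0]] [1383. -271. 1240.] [-0.56  0.07 -0.82]
side [[356.1855958554861, 0.0, 257.2973788718919], [0.0, 356.1855958554861, 192.00116144776146], [0.0, 0.0, 1.0]] [458. 622. 720.] [ 0.12 -0.75 -0.65]
25.0 0.1
```

View pics/scene0.png

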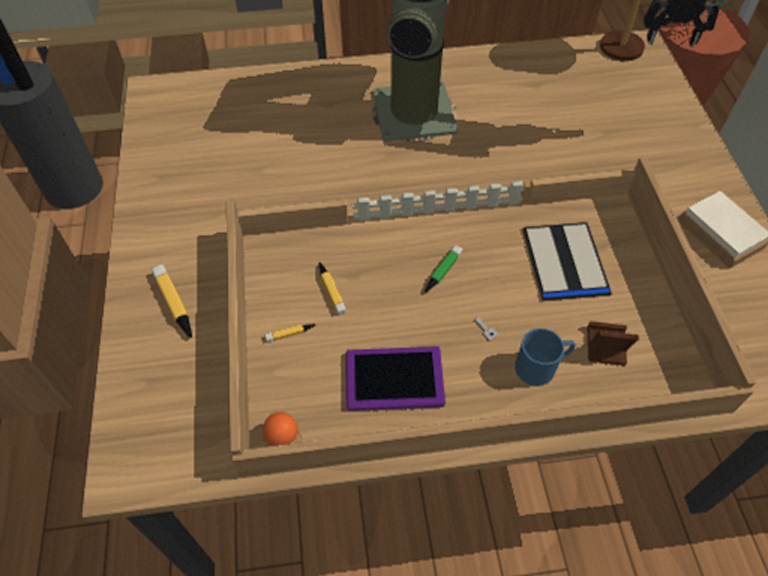

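View pics/side0.png

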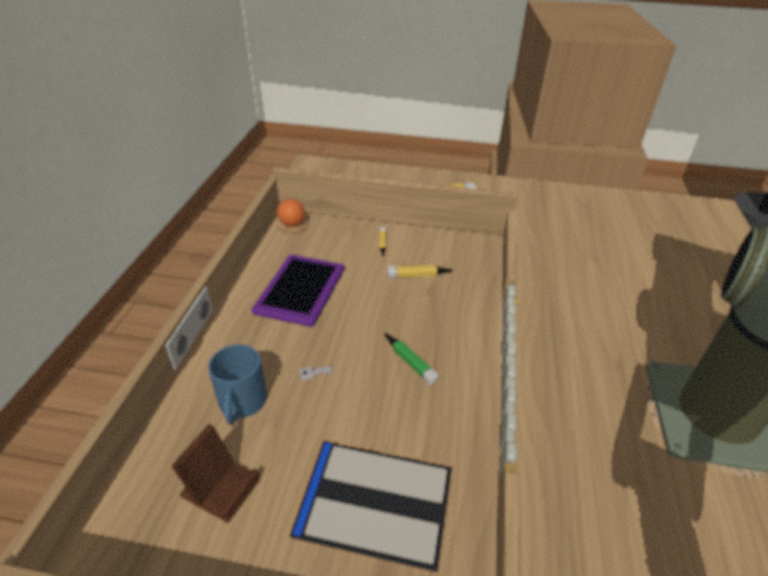

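The scene view (768 px wide) has the green stylus at (442,270) and the pad at (566,260), with the blue stripe on the +x side. There are three yellow candidates:
- Large, outside the shelf, at (172,300).
- Middle-sized, at (332,288).
- Small, at (290,332).

The middle one should be the 140 mm stylus. I'll measure all of them and confirm it in a crop.

```bash
cat > h.py <<'E'
import cv2,numpy as np
from plant import ctrl,sensors,optics
def ray(c,uv,z):
    "pixels (n,2) -> world points on plane z"
    uv=np.atleast_2d(np.asarray(uv,float)); v=np.c_[uv,np.ones(len(uv))]@np.linalg.inv(c["mtx"]).T@c["R"]
    o=-c["R"].T@c["t"]; return o+v*((z-o[2])/v[:,2])[:,None]
def wristcam(s):
    c=optics.camera_params("wrist"); T=c["T_tool_cam"]; R=s["eef_rot"]@T[:3,:3]
    return dict(mtx=c["mtx"],R=R.T,t=-R.T@(s["eef_pos"]+s["eef_rot"]@T[:3,3]))
def cloud(c,uv,d):
    uv=np.asarray(uv); z=d[uv[:,1],uv[:,0]].astype(float)
    return (np.c_[uv,np.ones(len(uv))]@np.linalg.inv(c["mtx"]).T*z[:,None]-c["t"])@c["R"]
def blobs(p,lo,hi,amin=25):
    m=cv2.inRange(cv2.cvtColor(p,cv2.COLOR_RGB2HSV),lo,hi)
    n,l,st,ce=cv2.connectedComponentsWithStats(m)
    return [np.argwhere(l==i)[:,::-1] for i in range(1,n) if st[i,4]>=amin]
YEL=((22,150,120),(32,255,255)); GRN=((50,120,50),(75,255,255)); BLU=((108,180,90),(122,255,255))
def rect(P):
    (cx,cy),(w,h),a=cv2.minAreaRect(P[:,:2].astype(np.float32))
    if w<h: w,h,a=h,w,a+90
    return np.round([cx,cy,w,h,a],1)
E
python3 - <<'E'
from h import *
for n in("scene","side"):
    f=np.load(n+"0.npz"); p,d=f["p"],f["d"]; c=optics.camera_params(n)
    for k,r in(("Y",YEL),("G",GRN),("B",BLU)):
        for b in blobs(p,*r):
            P=cloud(c,b,d)
            print(n,k,len(b),"px",b.mean(0).round(),"z",np.percentile(P[:,2],[10,50,90]).round(),"rect@top",rect(ray(c,b,8 if k=="B" else 18)))
    # lanes: pale low-saturation blobs
    for b in blobs(p,(0,0,130),(179,60,255),200):
        P=cloud(c,b,d)
        if abs(np.median(P[:,2])-8)<8: print(n,"pale",len(b),b.mean(0).round(),np.median(P[:,2]).round(1),rect(ray(c,b,8)))
    # neutral/dark points of height near styluses printed via crop
p=np.load("scene0.npz")["p"][...,::-1]
cv2.imwrite("pics/crop1.png",cv2.resize(p[145:245,160:330],None,fx=4.5,fy=4.5,interpolation=cv2.INTER_CUBIC))
E
```

```text
scene G 139 px [296. 177.] z [14. 19. 23.] rect@top [512.3 -17.4  83.9  22.  139.1]
scene B 138 px [384. 195.] z [ 5.  9. 12.] rect@top [611.5 249.6 143.4  12.   87.7]
scene pale 649 [389. 171.] 9.4 [517.4 295.1 171.5  51.7 177.9]
scene pale 654 [364. 173.] 9.3 [514.3 211.1 171.6  51.7 177.7]
side Y 67 px [277. 181.] z [11. 15. 19.] rect@top [ 532.8 -259.1   77.2   25.3   11.7]
side G 174 px [273. 238.] z [14. 19. 21.] rect@top [515.7 -17.2  85.4  22.3 139.3]
side B 281 px [208. 327.] z [ 7.  9. 10.] rect@top [614.6 247.1 141.5  10.3  87.8]
side pale 1729 [257. 316.] 8.4 [517.1 207.6 172.3  52.8 177.8]
side pale 2216 [249. 353.] 8.5 [520.2 291.8 172.   52.5 177.9]
```

View pics/crop1.png

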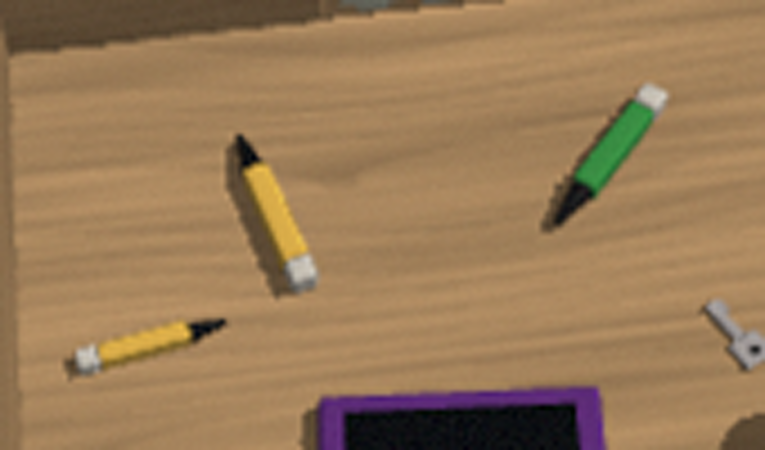

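The crop confirms it: the middle-sized yellow at crop (275,210) has its tip towards the robot. The small one, at (150,345), is thinner and shorter. The lanes agree between the two views to 3 mm and match the 172 x 52 mm given. Next is a wrist-camera look above each stylus.

```bash
cat >> h.py <<'E'
def down(yaw):
    x=np.array([np.cos(yaw),np.sin(yaw),0]); z=np.array([0,0,-1.]); return np.c_[x,np.cross(z,x),z]
YEL2=((18,140,110),(34,255,255))
E
python3 - <<'E'
from h import *
ims=[]
for n,(x,y),r in(("g",(515,-17),GRN),("y",(530,-250),YEL2)):
    ctrl.move_ptp([x-40,y,260],down(0.)); ctrl.hold(.3)
    s=sensors.read_state(); p,d=optics.grab_frame("wrist"); c=wristcam(s)
    np.savez("w"+n,p=p,d=d,R=c["R"],t=c["t"],mtx=c["mtx"])
    for b in blobs(p,*r,100):
        print(n,len(b),b.mean(0).round(),"z",np.percentile(cloud(c,b,d)[:,2],[10,50,90]).round(1),rect(ray(c,b,20)))
    ims.append(p[...,::-1])
    print(s["t"],s["q"].round(2),s["eef_pos"].round(1))
cv2.imwrite("pics/w.png",cv2.resize(np.hstack(ims),(800,300)))
E
```

```text
g 1099 [254. 133.] z [17.5 19.2 20.3] [511.6 -17.4  83.4  19.8 138.1]
2.7917 [-0.22 -0.01  1.77  0.    1.38  1.35] [475.  -16.6 260. ]
y 837 [354.  45.] z [12.6 14.4 15.7] [ 625.7 -361.7   61.2   15.3  100.7]
y 1172 [265. 126.] z [17.  19.2 20.4] [ 535.3 -265.3   83.6   20.5   14.8]
4.0667 [-0.63  0.15  1.6   0.    1.39  0.94] [ 490.3 -248.8  260.2]
```

View pics/w.png

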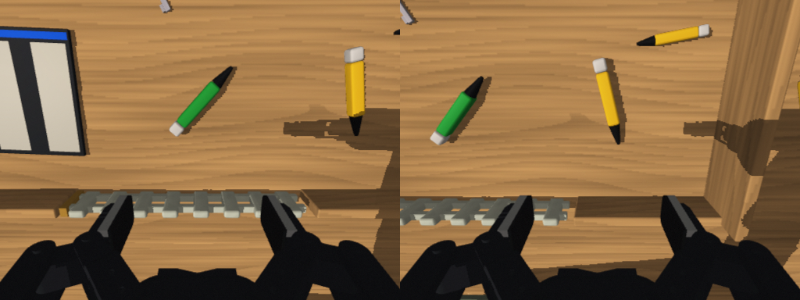

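Both wrist views show 20 mm wide barrels at 19–20 mm height. The small yellow, at (675,35) in the picture, is 15 mm wide. The tips are clear: green points to +x −y, and yellow points towards the robot. I'll pick the green first, with a check after lifting.

```bash
cat >> h.py <<'E'
PA=np.radians(-2.15); PX=np.array([np.cos(PA),np.sin(PA)])
A=np.array([518.7,293.5])-6.8*PX; B=np.array([515.7,209.3])-6.8*PX
TZ=27.5   # TCP height for tips ~2.5 mm above the shelf
def pick(xy,ang,goal):
    for k in(0,np.pi):
        R0,R1=down(ang+k),down(PA+k)
        q0=ctrl.solve_ik([*xy,TZ],R0); q1=ctrl.solve_ik([*goal,TZ+8],R1)
        print(k,None if q0 is None else q0.round(2),None if q1 is None else q1.round(2))
        if q0 is not None and q1 is not None: break
    else: raise SystemExit("no yaw")
    ctrl.gripper_to(45,30); ctrl.move_ptp([*xy,160],R0); ctrl.move_l([*xy,60],vel=200)
    hit=ctrl.move_l([*xy,TZ],vel=50,threshold=6); print("hit",hit,sensors.read_state()["eef_pos"].round(1))
    ctrl.gripper_to(5,30); print("width",sensors.read_state()["grip_width"])
    ctrl.move_l([*xy,170],vel=150); print("lifted width",sensors.read_state()["grip_width"]); return R1
def place(goal,R1):
    ctrl.move_ptp([*goal,170],R1); ctrl.move_l([*goal,TZ+22],vel=120)
    print("touch",ctrl.move_l([*goal,TZ+7],vel=25,threshold=3),sensors.read_state()["eef_pos"].round(1))
    ctrl.hold(.2); ctrl.gripper_to(42); ctrl.hold(.2); ctrl.move_l([*goal,170],vel=150)
    print("t",sensors.read_state()["t"],"w",sensors.read_state()["grip_width"])
E
python3 - <<'E'
from h import *
R=pick(np.array([511.6,-17.4]),np.radians(-41.9),B); np.save("R1",R)
p,d=optics.grab_frame("wrist"); cv2.imwrite("pics/held.png",p[...,::-1]); print(sensors.read_state()["t"])
E
```

```text
0 [-0.2   0.39  1.85 -0.    0.9   2.1 ] [ 0.23  0.44  1.76 -0.    0.95  1.84]
hit False [511.7 -17.4  27.4]
width 19.003316607390023
lifted width 19.25573254862352
8.6083
```

```bash
python3 - <<'E'
from h import *
place(B,np.load("R1.npy"))
ctrl.move_ptp([470,B[1]+10,260],down(0.)); ctrl.hold(.2)
s=sensors.read_state(); p,d=optics.grab_frame("wrist"); c=wristcam(s)
for b in blobs(p,*GRN,100): print("green",np.median(cloud(c,b,d)[:,2]).round(1),rect(ray(c,b,28)))
for b in blobs(p,(0,0,130),(179,60,255),800):
    if abs(np.median(cloud(c,b,d)[:,2])-8)<5: print("pale",len(b),rect(ray(c,b,8)))
for b in blobs(p,*BLU,100): print("blue",rect(ray(c,b,8)))
cv2.imwrite("pics/placed1.png",p[...,::-1])
E
```

```text
touch True [508.8 209.6  36. ]
t 13.0167 w 42.39067509907356
green 27.3 [509.  209.9  83.5  18.8 178.1]
pale 6111 [519.3 294.5 172.3  52.7 177.8]
pale 3391 [516.2 210.4 172.3  52.9 177.9]
blue [613.7 248.8 144.6  10.6  87.9]
```

View pics/placed1.png

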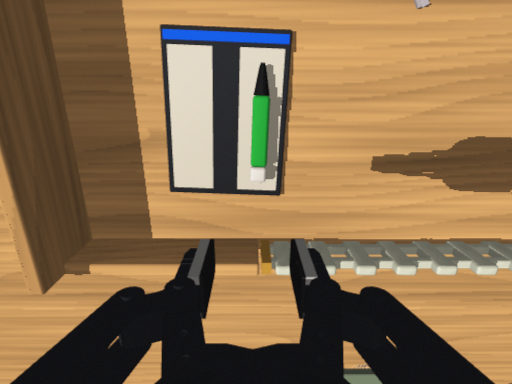

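The picture shows the green lying centred in the right-hand lane at (260,125), with its tip towards the blue stripe; the offset is under 1 mm. Next is the yellow.

```bash
python3 - <<'E'
from h import *
R=pick(np.array([535.3,-265.3]),np.radians(194.8),A)
w=sensors.read_state()["grip_width"]
if 15<w<24:
    place(A,R)
    ctrl.move_ptp([470,250,260],down(0.)); ctrl.hold(.3)
    s=sensors.read_state(); p,d=optics.grab_frame("wrist"); c=wristcam(s)
    for n,r in(("green",GRN),("yellow",YEL2)):
        for b in blobs(p,*r,300): print(n,np.percentile(cloud(c,b,d)[:,2],[10,50,90]).round(1),rect(ray(c,b,28)))
    sc,_=optics.grab_frame("scene")
    cv2.imwrite("pics/end.png",np.hstack([cv2.resize(i[...,::-1],(400,300)) for i in(p,sc)])); print(s["t"])
E
```

```text
0 [-0.6   0.53  1.64 -0.    0.98 -2.43] [ 0.37  0.5   1.65 -0.    0.98  1.98]
hit False [ 535.4 -265.4   27.5]
width 19.099508072481164
lifted width 19.499520319017854
touch True [511.8 293.7  36. ]
t 27.5667 w 42.100383193647886
green [25.7 27.3 28.4] [509.1 210.7  82.7  19.6 178.1]
yellow [24.8 27.1 28.3] [513.  293.1  83.2  19.7 178.3]
28.375
```

View pics/end.png

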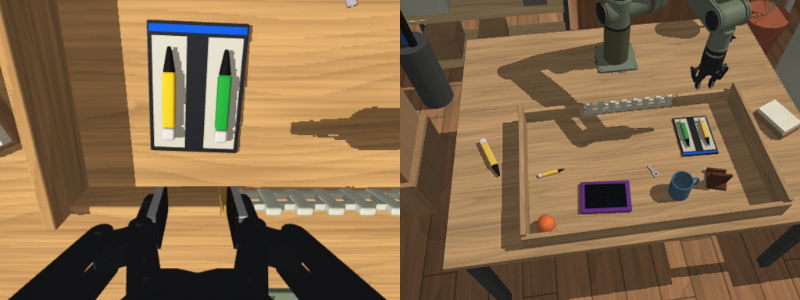

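Both pictures show the styluses in their lanes with tips at the blue stripe: yellow at (168,95) and green at (222,95). The gate is shut, the bystanders look unmoved, and the gripper is clear. I'm handing in.

```bash
python3 -c "
from plant import ctrl; ctrl.finish_job()"
```

```text
the job is handed in; nothing more can be done
```

I laid the green and the middle-sized yellow stylus flat on the pad, one in each lane, both with the black tip at the blue stripe. I handed the job in after about 28 s of the 64 s allowed.

- **Placement:** in the last wrist-camera check, both styluses lay within about 2 mm of the lane's middle line and of the intended position along it. They were within 0.5° of the lane direction, with their tops at about 27 mm, against the expected 28 mm.
- **Handling:** both grips held at about 19 mm. Both styluses were set down with a light touch before release.
- **Surroundings:** the final scene view shows the gate shut and the tablet, mug, stand and key looking unmoved. I judged that by eye and did not measure it.
- **Disagreements:** the scene and side cameras differed by about 3 mm on the pad's position. The side camera and the wrist camera differed by about 3° on the yellow's angle, so I used the wrist camera for the grasps. No check failed.

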